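# Index the imaging arm to the petri dish

## Task

The camera on this bench imager has to look straight down at the petri dish, which stands one station to the left or right of it. Hook a fingertip through the pull ring on the swing arm, lift the spring index pin out of its hole, swing the arm by the ring to the dish's hole, and let the pin drop fully home there. Only hook the ring, gently: do not pinch it, do not touch the camera, and leave the dish, the dotted calibration plate and the other loose things where they are.

Things in the scene. Friction and masses are not known exactly. Their poses are not given: they have to be found in the camera images.
- imager: Fixed bench imager: grey fan-shaped base plate, top 12 mm above the bench, front rim 224 mm from the pivot, with an upright steel pivot post at its rear. Origin: on the bench, on the vertical pivot axis; its x axis points from the front rim (the robot's side) to the rear, z up.
- hole_middle (a point): Mouth of the middle index hole, straight ahead of the pivot along the imager's -x. The pin starts in it. Holes are 12.4 mm wide, vertical, through the index sector: a steel arc (186 to 214 mm from the pivot axis, top 74 mm above the bench, 12 mm thick); holes lie on the 200 mm circle. The point is the hole's centre at the sector's top.
- hole_left (a point): Mouth of the left index hole, 30 degrees from the middle one about the pivot, toward the imager's +y (robot's left). Holes are 12.4 mm wide, vertical, through the index sector: a steel arc (186 to 214 mm from the pivot axis, top 74 mm above the bench, 12 mm thick); holes lie on the 200 mm circle. The point is the hole's centre at the sector's top.
- hole_right (a point): Mouth of the right index hole, 30 degrees from the middle one about the pivot, toward the imager's -y (robot's right). Holes are 12.4 mm wide, vertical, through the index sector: a steel arc (186 to 214 mm from the pivot axis, top 74 mm above the bench, 12 mm thick); holes lie on the 200 mm circle. The point is the hole's centre at the sector's top.
- station_left (a point): Floor centre of the left sample station, 135 mm from the pivot axis in line with the left hole, 12 mm above the bench; a round black rim, 71 mm outside, 67 inside, 4 mm high. The middle station, under the camera at the start, is empty.
- station_right (a point): Floor centre of the right sample station, 135 mm from the pivot axis in line with the right hole, 12 mm above the bench; a round black rim, 71 mm outside, 67 inside, 4 mm high. The middle station, under the camera at the start, is empty.
- swing_arm (a joint): Swing angle of the arm about the pivot, rad. 0: middle hole (start). Positive is counterclockwise from above: ring and camera move to the robot's right. Right hole +0.524, left hole -0.524, stops at 0.70 either way. Turns freely (0.4 N at the ring) once the pin is lifted and stays where left. Grey metal bar 30 mm wide, 82 to 98 mm above the bench, reaching 224 mm from the axis.
- index_pin (a joint): Lift of the spring index pin, m. 0: fully down in a hole; the 10 mm round-nosed steel pin is clear of the sector at 0.012 and stops at 0.024. A spring pushes it down with about 5 N when down and 6.5 N when lifted 15 mm; let go over a land it rests on it at 0.012, over a hole it drops in.
- pull_ring: Rigid steel pull ring on top of the pin, 200 mm from the pivot axis: inside diameter 52 mm, outside 64 mm, wire 6 mm. Upright, square to the arm, its opening facing the robot; it turns with the arm, rises with the pin, does not swivel. Origin: its centre, 152 mm above the bench with the pin down. Its x axis runs through the opening along the arm to the pivot, z up.
- camera_head: Camera on the arm, 135 mm from the pivot axis on the ring's side: grey finned housing 42 x 42 mm, its top 148 mm above the bench (plug to 157 mm), with a black lens and ring light 50 mm wide under the arm. Origin: centre of the lens front, 68 mm above the bench; z up. Its front side is 44 mm behind the ring's plane. Not to be touched.
- petri_dish: The sample: round petri dish, 62 mm wide, 14 mm high, loose in the left or right station. Origin: centre of its underside.
- dot_target: Bystander: square white calibration plate with a grid of dots, 45 x 45 x 4 mm, loose in the opposite station. Origin: centre of its underside.
- tip_beaker: Bystander: glass beaker with used tips, 65 mm wide, 82 mm high. Origin: centre of its underside.
- timer: Bystander: small countdown timer lying flat, 70 x 66 x 18 mm. Origin: centre of its underside.
- forceps: Bystander: steel forceps lying on the bench, 14 x 126 x 9 mm, long along its y. Origin: centre of its underside.
Things that resemble listed ones, but are neither listed nor needed, are in the scene too. There is more than one size of the petri_dish; the job needs the smallest.

How it is judged:
On the way, in this order (a step that is already met when the one before it is completed fails the run):
1. the ring, hooked by the fingers, lifts the index pin out of the middle hole (value of joint index_pin above 0.008 m and value of joint swing_arm between -0.15 and 0.15 rad and contact force between the fingers and pull_ring above 1 N), for 0.05 s.
2. the arm is swung by the ring, pin held up, to the dish's station (value of joint index_pin above 0.006 m and horizontal distance between camera_head and petri_dish below 0.03 m and contact force between the fingers and pull_ring above 0.2 N), for 0.05 s.
At the end, for the whole second after the job is handed in: The camera's lens is centred over the petri dish within 8 mm, the index pin is fully down in that hole (lift under 2 mm), the arm is at rest, and the dish and calibration plate have not moved (6 mm) (horizontal distance between camera_head and petri_dish below 0.008 m and value of joint index_pin below 0.002 m and velocity of joint swing_arm between -0.03 and 0.03 rad/s and distance of each of petri_dish, dot_target from where it was at the start of the episode below 0.006 m); the robot touches nothing.
It fails at once if the ring is pinched or pulled with more than 30 N (contact force between the fingers and pull_ring above 30 N).
It fails at once if the camera is touched (over 1 N) (contact force between any of the fingers, the arm and camera_head above 1 N).
It fails at once if the dish is shifted or lifted by more than 6 mm (distance of petri_dish from where it was at the start of the episode above 0.006 m).
It fails at once if the calibration plate is shifted or lifted by more than 6 mm (distance of dot_target from where it was at the start of the episode above 0.006 m).
It fails at once if the beaker, timer or forceps is moved by more than 15 mm (distance of any of tip_beaker, timer, forceps from where it was at the start of the episode above 0.015 m).
It also fails if it takes over 40 s, if anything falls off the work surface, if the arm or the gripper's body presses on something with over 40 N, if the wrist force passes 120 N, or if a joint passes its speed limit or range.

## Robot

A 6-joint arm with a two-finger parallel gripper is mounted at the origin on a cart in front of the work surface, level with it; the furniture and walls round the work are solid. World frame = base frame: x ahead of the robot, y to its left, z up, the work surface at z = 0. Lengths are in m, angles in rad, forces in N, time in s.
With the tool pointing down it reaches from about 0.25 to 0.725 m from the base axis. Payload 4 kg.
Tool frame: the origin (TCP) lies midway between the tips of the shut fingers; the grasp point (between the pads) lies 19 mm behind it; z points along the fingers, y is the line along which they close (so a half turn about z gives the same grasp; the last joint's range is limited). The gripper opens to 85 mm and grips with 20 to 120 N. Pads are 22 mm wide; open, the fingers measure 114 mm over their backs; the gripper's body (76 mm by 85 mm) begins 54 mm behind the grasp point. The pads swing forward as they close: fully open they stand 13 mm farther back than shut.
Start: joints at [-1.26, 0.241, 0.005, 1.335, 0, 1.571], TCP at [0.153, -0.476, 0.231] pointing down, gripper open.
Joint ranges: [-2.72, 2.72], [-1.05, 1.87], [-1.09, 1.28], [-1.99, 2.15], [-1.42, 1.44], [-3.14, 3.14]. Speed limits (rad/s): [2.79, 2.79, 3.14, 3.14, 3.14, 3.14].

## Interface

Orientations are given as a unit quaternion [x, y, z, w].
In Python, from workcell import bot gives the robot as it stands. The module is installed in compiled form; this text tells all that it offers.
- The arm moves only by the tool drive_tool, never from a script. Its arguments are lists of equal length, an entry for each row: "slide": the shift along the tool's x, y, z scaled (see below), a list of three; "rotation": the turn, a rotation vector about the tool's x, y, z scaled (see below), a list of three. A call has exactly 8 rows; each row is the pose to reach, as a shift and turn from the pose commanded when the call began, along the tool's axes at that moment; what a row does not reach only later rows make up. The controller multiplies each number of a shift by 250 mm and each number of a turn by 0.5 rad. A row lasts 1/8 s, in which the tool goes at most 62.5 mm and 10.7 degrees, less where a joint would pass 70% of its speed; a pose out of reach is approached as far as the arm can. A call with a number of a shift or a turn outside -1 to 1 is refused whole. A call with a gripper value outside its range is refused whole. "gripper" is the opening, from 0 (shut) to 1 (fully open), set as the call begins (left out, the last holds). The fingers move at their own pace and stop on an object; the grip force is fixed at half the most. Time passes only in rows, so rows that repeat a pose let the fingers close, or fill a call up. It gives the time, the measured TCP pose, the force, the opening and the grip force at its end, in the units of the state.
- bot.get_obs(): the state, without advancing time (a new reading comes with each control period).
- bot.camera(name): name is "side" or "top"; returns a dict with "image" (420x560x3 uint8, red, green, blue), "z_map" (420x560 float32, m along the optical axis (not along the pixel's ray), 0 where there is no reading), "camera_matrix" (3x3 intrinsics, pixels), "xyz" and "orientation" of the camera in the world. Camera axes: x right, y up, looking along -z (the intrinsics and any distortion apply to the point x, -y, -z); pixel columns grow to the right and rows downward; lengths in m; the calibration is good to about 2 mm. A picture is of the moment at which its call begins.
- bot.job_done(): hands the job in; it is judged then, once.
The state is a dict: "clock": time; "joint_pos": joint angles; "joint_vel": joint speeds; "tau": joint torques, N m; "eef_pos": TCP position; "tool_rot": TCP orientation; "ft_force": force on the tool from outside, world axes, zero at the start; "ft_torque": the same for the moment, N m; "grip_width": finger opening in m; "grasp_force": force on a finger pad.
Only numpy, scipy, OpenCV 4.12 (cv2) and the standard library are available. Lean on these libraries where they do the work, as an engineer would, in place of code of your own. Each camera call takes 0.05 s, during which the arm holds its last target. There are 200 camera calls.

## Working session

There is one attempt and no reset: what is moved stays moved. The work goes in short steps, Python scripts to look and compute and a tool call to move; the robot and the scene stay as the last step left them, time stands still between calls to the robot, and variables do not carry over. Pictures are saved under pics/ and viewed, at most 10 in all, crops included, and the job is handed in when it is done.

Besides the shell and the picture viewer there is one more tool, called after "Emit:" as name(argument=value, ...) on one line, values as JSON. drive_tool: Moves the arm, as the interface text tells. Shifts and turns lie within -1 to 1; 1 stands for 250 mm of shift or 0.5 rad of turn. Its arguments: {"type":"object","properties":{"slide":{"type":"array","items":{"type":"array","items":{"type":"number"}}},"rotation":{"type":"array","items":{"type":"array","items":{"type":"number"}}},"gripper":{"type":"number"}},"required":["slide","rotation"]}

```bash
mkdir -p pics; cat > h.py <<'E'
import numpy as np, cv2
from scipy.spatial.transform import Rotation as R
from workcell import bot
def cam(n):
    c=bot.camera(n); K=np.array(c["camera_matrix"]); z=c["z_map"]
    v,u=np.mgrid[:420,:560]
    P=np.stack([(u-K[0,2])/K[0,0]*z,-(v-K[1,2])/K[1,1]*z,-z],-1)
    W=P@R.from_quat(c["orientation"]).as_matrix().T+np.array(c["xyz"])
    W[z==0]=np.nan
    return c,W
E
python3 - <<'E'
from h import *
for n in("side","top"):
    c,W=cam(n); cv2.imwrite(f"pics/{n}0.png",c["image"][...,::-1]); np.save(f"{n}0.npy",W); print(n,c["xyz"],c["orientation"],c["camera_matrix"],[k for k in c])
o=bot.get_obs(); print({k:np.round(v,3) for k,v in o.items()})
E
```

```text
side [0.39234554 1.06299901 0.73442447] [-0.03821574  0.50941537  0.85559149 -0.08365852] [[483.28364029   0.         274.83857321]
 [  0.         483.28364029 201.7456783 ]
 [  0.           0.           1.        ]] ['image', 'z_map', 'camera_matrix', 'xyz', 'orientation']
top [ 0.47249103 -0.07737689  1.4406056 ] [-0.04564764  0.02916597  0.70810488 -0.70402636] [[543.12289155   0.         276.94844882]
 [  0.         543.12289155 213.14767613]
 [  0.           0.           1.        ]] ['image', 'z_map', 'camera_matrix', 'xyz', 'orientation']
{'clock': np.float64(0.1), 'joint_pos': array([-1.26 ,  0.241,  0.004,  1.335,  0.   ,  1.571]), 'joint_vel': array([-0.001,  0.   ,  0.002, -0.001,  0.001,  0.   ]), 'tau': array([ 0.0000e+00, -3.7314e+01,  2.5301e+01,  1.1000e-02,  0.0000e+00,
        0.0000e+00]), 'eef_pos': array([ 0.153, -0.475,  0.23 ]), 'tool_rot': array([ 0.988,  0.155, -0.   , -0.001]), 'ft_force': array([ 0.117, -0.684,  0.163]), 'ft_torque': array([0.025, 0.008, 0.041]), 'grasp_force': np.float64(0.0), 'grip_width': np.float64(0.086)}
```

View pics/side0.png

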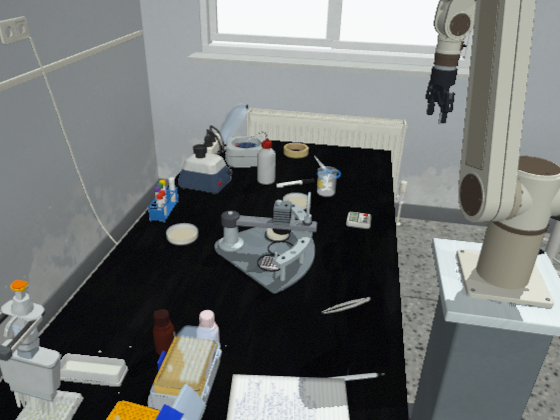

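View pics/top0.png

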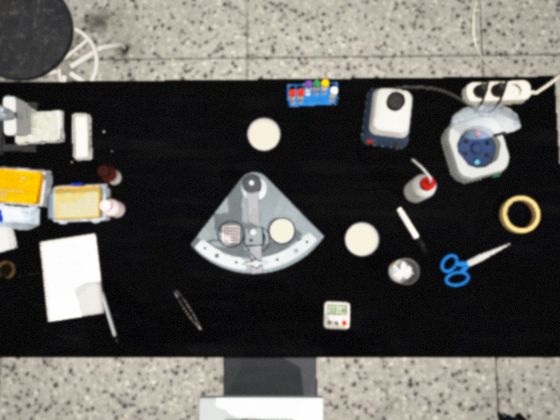

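The top view shows the pivot post at (252,183), the ring about (254,262), the dish at (281,231) on the robot's right, and the dotted plate at (231,234) on the left. So I swing to the right hole (+0.524).

```bash
python3 - <<'E'
from h import *
for n in("top","side"):
    W=np.load(n+"0.npy").reshape(-1,3)
    m=(np.abs(W[:,0]-.45)<.25)&(np.abs(W[:,1])<.25)
    W=W[m]
    f=lambda a,b:W[(W[:,2]>a)&(W[:,2]<b)]
    for a,b in((.008,.016),(.068,.078),(.09,.104),(.135,.15),(.155,.2)):
        p=f(a,b); 
        if len(p): print(n,a,b,len(p),p.min(0).round(3),p.max(0).round(3),np.median(p,0).round(3))
W=np.load("top0.npy")
for u,v in((252,183),(281,231),(231,234),(254,262),(253,205),(362,239)): print(u,v,np.nanmedian(W[v-2:v+3,u-2:u+3].reshape(-1,3),0).round(4))
S=np.load("side0.npy")
p=S[185:225,295:320].reshape(-1,3); p=p[(p[:,2]>.105)]; print(p[::12].round(3))
c=cv2.imread("pics/side0.png")[170:300,200:340]; c2=cv2.imread("pics/top0.png")[160:285,180:335]
cv2.imwrite("pics/a.png",np.vstack([cv2.resize(c,(560,300)),cv2.resize(c2,(560,300))]))
E
```

```text
top 0.008 0.016 4234 [ 0.254 -0.249  0.008] [0.7   0.243 0.016] [ 0.576 -0.01   0.012]
top 0.068 0.078 1111 [ 0.478 -0.141  0.068] [0.567 0.162 0.078] [ 0.51  -0.013  0.073]
top 0.09 0.104 751 [ 0.468 -0.126  0.09 ] [0.699 0.146 0.104] [0.601 0.011 0.097]
top 0.135 0.15 257 [ 0.487 -0.011  0.135] [0.578 0.033 0.15 ] [0.553 0.01  0.147]
top 0.155 0.2 80 [ 0.487 -0.024  0.155] [0.569 0.037 0.189] [0.491 0.008 0.178]
side 0.008 0.016 3100 [ 0.323 -0.242  0.008] [0.699 0.225 0.016] [0.575 0.053 0.013]
side 0.068 0.078 710 [ 0.479 -0.142  0.068] [0.699 0.162 0.078] [0.518 0.063 0.074]
side 0.09 0.104 625 [ 0.469 -0.123  0.09 ] [0.7   0.145 0.104] [0.591 0.02  0.098]
side 0.135 0.15 187 [ 0.488 -0.022  0.135] [0.579 0.038 0.15 ] [0.553 0.025 0.146]
side 0.155 0.2 59 [ 0.489 -0.003  0.156] [0.573 0.041 0.185] [0.493 0.019 0.168]
252 183 [0.6897 0.0148 0.1087]
281 231 [ 0.576  -0.0551  0.025 ]
231 234 [0.5694 0.0767 0.0166]
254 262 [0.4931 0.007  0.18  ]
253 205 [0.6361 0.0133 0.0981]
362 239 [ 0.5544 -0.2664  0.017 ]
[[ 0.495 -0.003  0.183]
 [ 0.494  0.019  0.18 ]
 [ 0.493  0.029  0.174]
 [ 0.492  0.036  0.167]
 [ 0.491  0.033  0.157]
 [ 0.49   0.037  0.149]
 [ 0.498  0.009  0.123]
 [ 0.5    0.012  0.119]
 [ 0.487  0.01   0.116]
 [ 0.494  0.012  0.111]
 [ 0.484  0.01   0.105]]
```

View pics/a.png

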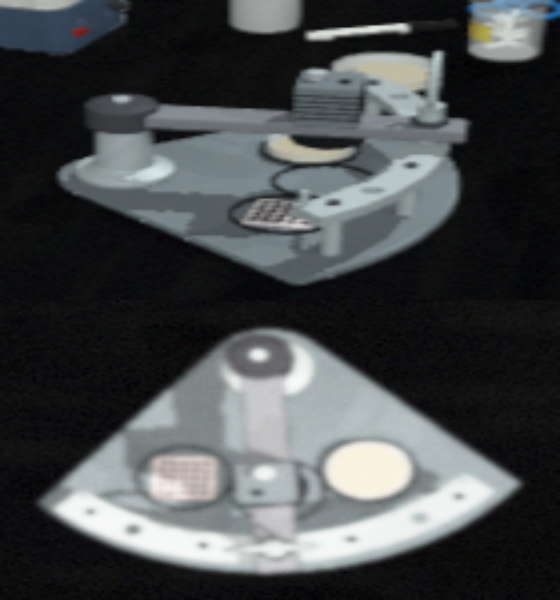

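```bash
cat >> h.py <<'E'
def ori(yaw,pit):  # deg; pit = degrees below horizontal; tool y in vertical plane
    y,p=np.radians([yaw,pit]); r=np.array([np.cos(y),np.sin(y),0]); Z=np.array([0,0,1.])
    z=r*np.cos(p)-Z*np.sin(p); yy=r*np.sin(p)+Z*np.cos(p)
    return np.stack([np.cross(yy,z),yy,z],1)
def step(p0,R0,p1,R1):
    return (R0.T@(np.array(p1)-p0)/.25).round(3),(R.from_matrix(R0.T@R1).as_rotvec()/.5).round(3)
E
python3 - <<'E'
from h import *
o=bot.get_obs(); p=np.array(o["eef_pos"]);M=R.from_quat(o["tool_rot"]).as_matrix()
for q,y,t in (((.27,-.33,.25),-46,85),((.36,-.14,.26),-22,70),((.38,-.02,.26),2,50),((.38,-.001,.24),2,25)):
    N=ori(y,t); print(*step(p,M,q,N)); p,M=np.array(q),N
E
```

```text
[ 0.624 -0.411 -0.077] [-0.175  0.039 -0.914]
[ 0.787 -0.292 -0.066] [-0.516  0.182 -0.82 ]
[ 0.475 -0.099 -0.036] [-0.688  0.421 -0.729]
[ 0.076 -0.049  0.063] [-0.873 -0.     0.   ]
```

Emit:
drive_tool(slide=[[0.16,-0.1,-0.02],[0.31,-0.2,-0.04],[0.47,-0.31,-0.06],[0.62,-0.41,-0.08],[0.62,-0.41,-0.08],[0.62,-0.41,-0.08],[0.62,-0.41,-0.08],[0.62,-0.41,-0.08]], rotation=[[-0.04,0.01,-0.23],[-0.09,0.02,-0.46],[-0.13,0.03,-0.69],[-0.18,0.04,-0.91],[-0.18,0.04,-0.91],[-0.18,0.04,-0.91],[-0.18,0.04,-0.91],[-0.18,0.04,-0.91]], gripper=0)

```text
clock: 1.1
eef_pos: [0.2686, -0.3317, 0.2509]
tool_rot: [0.927, 0.372, 0.016, 0.042]
ft_force: [-0.1, -0.7, -0.7]
grip_width: 0.0
grasp_force: 0.0
```

Emit:
drive_tool(slide=[[0.2,-0.07,-0.02],[0.39,-0.15,-0.03],[0.59,-0.22,-0.05],[0.79,-0.29,-0.07],[0.79,-0.29,-0.07],[0.79,-0.29,-0.07],[0.79,-0.29,-0.07],[0.79,-0.29,-0.07]], rotation=[[-0.13,0.05,-0.2],[-0.26,0.09,-0.41],[-0.39,0.14,-0.61],[-0.52,0.18,-0.82],[-0.52,0.18,-0.82],[-0.52,0.18,-0.82],[-0.52,0.18,-0.82],[-0.52,0.18,-0.82]])

```text
clock: 2.1
eef_pos: [0.36, -0.1423, 0.2618]
tool_rot: [0.818, 0.548, 0.096, 0.147]
ft_force: [-0.7, -0.1, -0.4]
grip_width: 0.0003
grasp_force: 0.0
```

Emit:
drive_tool(slide=[[0.12,-0.02,-0.01],[0.24,-0.05,-0.02],[0.36,-0.07,-0.03],[0.475,-0.1,-0.04],[0.475,-0.1,-0.04],[0.475,-0.1,-0.04],[0.475,-0.1,-0.04],[0.475,-0.1,-0.04]], rotation=[[-0.17,0.1,-0.18],[-0.34,0.21,-0.36],[-0.52,0.32,-0.55],[-0.69,0.42,-0.73],[-0.69,0.42,-0.73],[-0.69,0.42,-0.73],[-0.69,0.42,-0.73],[-0.69,0.42,-0.73]])

```text
clock: 3.1
eef_pos: [0.3806, -0.0214, 0.2627]
tool_rot: [0.653, 0.675, 0.245, 0.241]
ft_force: [-0.0, -0.2, 0.2]
grip_width: -0.0002
grasp_force: 0.0
```

Emit:
drive_tool(slide=[[0.02,-0.01,0.02],[0.04,-0.02,0.03],[0.06,-0.04,0.05],[0.076,-0.05,0.06],[0.076,-0.05,0.06],[0.076,-0.05,0.06],[0.076,-0.05,0.06],[0.076,-0.05,0.06]], rotation=[[-0.22,0,0],[-0.44,0,0],[-0.66,0,0],[-0.87,0,0],[-0.87,0,0],[-0.87,0,0],[-0.87,0,0],[-0.87,0,0]])

```text
clock: 4.1
eef_pos: [0.3845, -0.0053, 0.2913]
tool_rot: [0.594, 0.617, 0.37, 0.36]
ft_force: [0.7, -0.0, 0.7]
grip_width: -0.0003
grasp_force: 0.0
```

```bash
python3 - <<'E'
from h import *
o=bot.get_obs(); M=R.from_quat(o["tool_rot"]).as_matrix(); print(o["joint_pos"],o["eef_pos"],M[:,2],np.degrees(np.arcsin(-M[2,2])))
c,W=cam("side"); cv2.imwrite("pics/s1.png",cv2.resize(c["image"][130:310,180:460,::-1],(700,450)))
c,W=cam("top"); cv2.imwrite("pics/t1.png",c["image"][...,::-1])
E
```

```text
[-0.12340456 -0.7836355  -1.0871614   0.18761583  0.1391547   1.49191843] [ 0.38451426 -0.00527329  0.2912524 ] [ 0.88370376  0.03015888 -0.46707398] 27.844528937256484
```

View pics/s1.png

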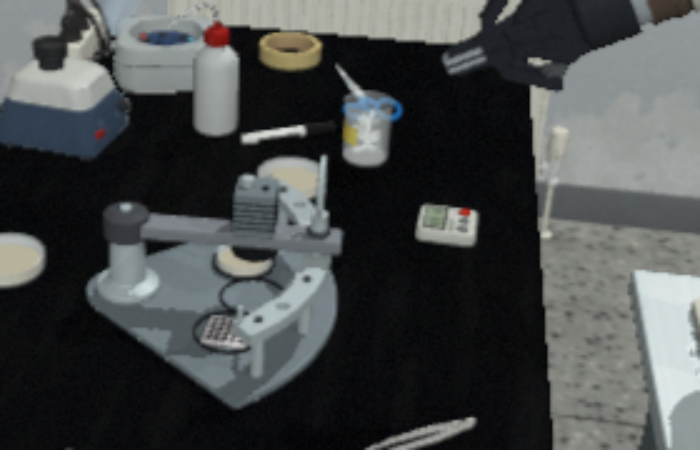

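The gripper (about (460,60) in the crop) stands well short of the ring, because the elbow is folded to its limit. Moving forward should free it.

```bash
python3 - <<'E'
from h import *
o=bot.get_obs(); p=np.array(o["eef_pos"]);M=R.from_quat(o["tool_rot"]).as_matrix()
print(step(p,M,(.45,0.001,.26),ori(2,25)))
E
```

```text
(array([0.016, 0.011, 0.291]), array([-0.098,  0.001,  0.009]))
```

Emit:
drive_tool(slide=[[0.01,0.01,0.15],[0.016,0.01,0.29],[0.016,0.01,0.29],[0.016,0.01,0.29],[0.016,0.01,0.29],[0.016,0.01,0.29],[0.016,0.01,0.29],[0.016,0.01,0.29]], rotation=[[0,0,0],[0,0,0],[0,0,0],[0,0,0],[0,0,0],[0,0,0],[0,0,0],[0,0,0]])

```text
clock: 5.2
eef_pos: [0.4536, 0.0006, 0.2701]
tool_rot: [0.595, 0.619, 0.368, 0.357]
ft_force: [0.7, -0.3, -0.5]
grip_width: -0.0
grasp_force: 0.0
```

```bash
python3 - <<'E'
from h import *
o=bot.get_obs(); p=np.array(o["eef_pos"]);M=R.from_quat(o["tool_rot"]).as_matrix()
print(o["joint_pos"],p,M[:,2],np.degrees(np.arcsin(-M[2,2])))
print(step(p,M,(.455,0.003,.19),ori(2,25)))
E
```

```text
[-0.04633058 -0.48411918 -1.08692252 -0.10784705  0.07112654  1.52750059] [0.45358829 0.00056182 0.27008903] [ 0.88011396  0.03033754 -0.4737922 ] 28.280739354216664
(array([ 0.011, -0.279,  0.157]), array([-0.115,  0.001,  0.01 ]))
```

```bash
python3 - <<'E'
from h import *
o=bot.get_obs(); p=np.array(o["eef_pos"]);M=R.from_quat(o["tool_rot"]).as_matrix()
for n in("side","top"):
    c,W=cam(n); T=(W.reshape(-1,3)-p)@M
    T=T[(np.abs(T[:,:2])<.06).all(1)]
    for a in np.arange(-.08,.011,.01):
        q=T[(T[:,2]>a)&(T[:,2]<a+.01)]
        if len(q): print(n,a.round(3),len(q),q[:,:2].min(0).round(3),q[:,:2].max(0).round(3))
for y,t in((.003,42),):
  for a in(0,90):
    N=ori(2,t)@R.from_euler('z',a,degrees=True).as_matrix(); print(a,step(p,M,(.45,y,.2),N))
E
```

```text
side -0.08 164 [-0.016 -0.054] [0.019 0.055]
side -0.07 153 [-0.019 -0.048] [0.019 0.049]
side -0.06 142 [-0.014 -0.037] [0.016 0.039]
side -0.05 90 [-0.011 -0.031] [0.017 0.031]
side -0.04 53 [-0.007 -0.014] [0.016 0.015]
side -0.03 56 [-0.008 -0.013] [0.014 0.015]
side -0.02 53 [-0.006 -0.013] [0.015 0.014]
side -0.01 32 [-0.003 -0.01 ] [0.015 0.013]
top -0.08 61 [-0.015 -0.009] [0.018 0.055]
top -0.07 41 [-0.015 -0.009] [0.014 0.047]
top -0.06 50 [-0.012  0.006] [0.015 0.04 ]
top -0.05 10 [-0.011 -0.009] [0.013 0.028]
top -0.04 36 [-0.009 -0.008] [0.011 0.015]
top -0.03 49 [-0.009 -0.011] [0.011 0.017]
top -0.02 40 [-0.008  0.004] [0.011 0.015]
top -0.01 25 [-0.008  0.001] [0.012 0.01 ]
0 (array([ 0.011, -0.253,  0.12 ]), array([0.479, 0.002, 0.009]))
90 (array([ 0.011, -0.253,  0.12 ]), array([ 0.378, -0.375,  3.135]))
```

Emit:
drive_tool(slide=[[0.01,-0.12,0.06],[0.01,-0.25,0.12],[0.01,-0.25,0.12],[0.01,-0.25,0.12],[0.01,-0.25,0.12],[0.01,-0.25,0.12],[0.01,-0.25,0.12],[0.01,-0.25,0.12]], rotation=[[0.24,0,0],[0.48,0,0],[0.48,0,0],[0.48,0,0],[0.48,0,0],[0.48,0,0],[0.48,0,0],[0.48,0,0]])

```text
clock: 6.3
eef_pos: [0.4503, 0.0027, 0.2005]
tool_rot: [0.633, 0.659, 0.291, 0.283]
ft_force: [0.2, -0.0, 0.3]
grip_width: -0.0003
grasp_force: 0.0
```

Emit:
drive_tool(slide=[[0,0,0],[0,0,0],[0,0,0],[0,0,0],[0,0,0],[0,0,0],[0,0,0],[0,0,0]], rotation=[[0,0,-0.3],[0,0,-0.6],[0,0,-1],[0,0,-1],[0,0,-1],[0,0,-1],[0,0,-1],[0,0,-1]])

```text
clock: 7.3
eef_pos: [0.4503, 0.0027, 0.2003]
tool_rot: [0.451, 0.795, 0.212, 0.346]
ft_force: [-0.4, -0.1, 0.5]
grip_width: -0.0002
grasp_force: 0.0
```

```bash
python3 - <<'E'
from h import *
o=bot.get_obs(); p=np.array(o["eef_pos"]);M=R.from_quat(o["tool_rot"]).as_matrix()
print(o["joint_pos"],p,M[:,2],np.degrees(np.arcsin(-M[2,2])))
for a in(90,-90):
    N=ori(2,41)@R.from_euler('z',a,degrees=True).as_matrix(); print(a,step(p,M,(.45,.003,.19),N))
E
```

```text
[-0.02101705 -0.33793691 -1.00018091  0.07329651  0.04017674  1.02908223] [0.4503032  0.00272762 0.2002552 ] [ 0.74155032  0.02458732 -0.67044655] 42.10153948789552
90 (array([ 0.016, -0.027,  0.027]), array([-0.038,  0.026,  4.15 ]))
-90 (array([ 0.016, -0.027,  0.027]), array([-0.023, -0.033, -2.133]))
```

Emit:
drive_tool(slide=[[0,0,0],[0,0,0],[0,0,0],[0,0,0],[0,0,0],[0,0,0],[0,0,0],[0,0,0]], rotation=[[0,0,-0.3],[0,0,-0.6],[0,0,-1],[0,0,-1],[0,0,-1],[0,0,-1],[0,0,-1],[0,0,-1]])

```text
clock: 8.3
eef_pos: [0.4503, 0.0027, 0.2003]
tool_rot: [0.24, 0.882, 0.12, 0.388]
ft_force: [-0.4, -0.1, -0.8]
grip_width: -0.0
grasp_force: 0.0
```

Emit:
drive_tool(slide=[[0,0,0],[0,0,0],[0,0,0],[0,0,0],[0,0,0],[0,0,0],[0,0,0],[0,0,0]], rotation=[[0,0,-0.3],[0,0,-0.6],[0,0,-1],[0,0,-1],[0,0,-1],[0,0,-1],[0,0,-1],[0,0,-1]])

```text
clock: 9.3
eef_pos: [0.4503, 0.0027, 0.2003]
tool_rot: [0.015, 0.914, 0.02, 0.405]
ft_force: [-0.2, 0.9, -1.0]
grip_width: -0.0001
grasp_force: 0.0
```

```bash
python3 - <<'E'
from h import *
o=bot.get_obs(); p=np.array(o["eef_pos"]);M=R.from_quat(o["tool_rot"]).as_matrix()
print(o["joint_pos"],p,M[:,2],np.degrees(np.arcsin(-M[2,2])))
N=ori(2,40)@R.from_euler('z',-90,degrees=True).as_matrix()
print(step(p,M,np.array([.491,.007,.152])-.032*N[:,2],N))
E
```

```text
[-0.02104111 -0.33793863 -1.00013382  0.07331903  0.0401652   0.02916482] [0.45032107 0.0027129  0.20027802] [ 0.74156864  0.02455756 -0.67042739] 42.10005922065011
(array([0.039, 0.009, 0.123]), array([-0.005, -0.073, -0.133]))
```

Emit:
drive_tool(slide=[[0.02,0.005,0.06],[0.04,0.01,0.12],[0.04,0.01,0.12],[0.04,0.01,0.12],[0.04,0.01,0.12],[0.04,0.01,0.12],[0.04,0.01,0.12],[0.04,0.01,0.12]], rotation=[[0,-0.04,-0.07],[0,-0.07,-0.13],[0,-0.07,-0.13],[0,-0.07,-0.13],[0,-0.07,-0.13],[0,-0.07,-0.13],[0,-0.07,-0.13],[0,-0.07,-0.13]])

```text
clock: 10.3
eef_pos: [0.4659, 0.0063, 0.1731]
tool_rot: [-0.015, 0.906, 0.006, 0.422]
ft_force: [-0.2, 1.1, 0.1]
grip_width: -0.0004
grasp_force: 0.0
```

```bash
python3 - <<'E'
from h import *
o=bot.get_obs(); p=np.array(o["eef_pos"]);M=R.from_quat(o["tool_rot"]).as_matrix()
print(o["joint_pos"],p,M[:,2],np.degrees(np.arcsin(-M[2,2])))
c=np.array([.491,.007,.152]); print("ring in tool mm",((c-p)@M*1000).round(1))
a,W=cam("side");b,V=cam("top")
cv2.imwrite("pics/b.png",np.vstack([cv2.resize(a["image"][170:240,270:360,::-1],(540,300),interpolation=2),cv2.resize(b["image"][210:310,170:350,::-1],(540,300),interpolation=2)]))
for n,X in(("side",W),("top",V)):
    q=X.reshape(-1,3); q=q[(np.abs(q[:,0]-.49)<.02)&(np.abs(q[:,1])<.06)&(q[:,2]>.165)&(q[:,2]<.2)]
    T=(q-p)@M; q=q[~((np.abs(T[:,:2])<.02).all(1)&(T[:,2]<.004))]; print(n,len(q),np.median(q,0).round(4),q.min(0).round(3),q.max(0).round(3))
E
```

```text
[-0.00418798 -0.22269525 -1.07006937 -0.14760634  0.02732734 -0.02394586] [0.46590084 0.0063417  0.17307887] [ 0.76481387  0.02412114 -0.64379959] 40.075732745629914
ring in tool mm [-0.  -0.1 32.8]
side 34 [0.4918 0.0213 0.1787] [ 0.489 -0.004  0.165] [0.495 0.038 0.186]
top 61 [0.4909 0.0054 0.18  ] [ 0.487 -0.022  0.166] [0.493 0.034 0.187]
```

View pics/b.png

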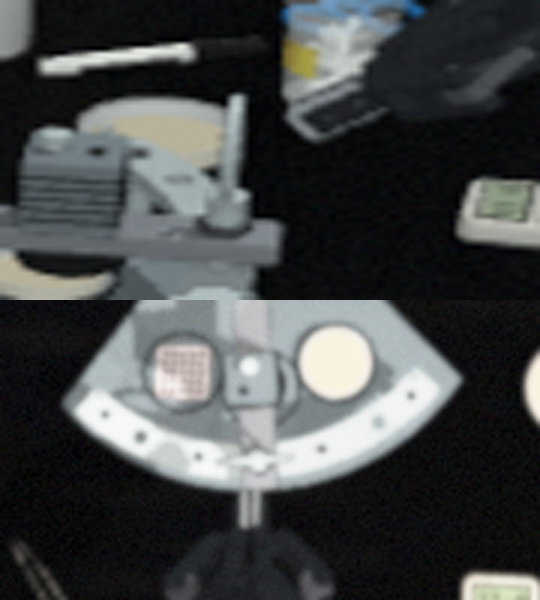

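Laterally the fingertip (crop x≈250) lines up with the ring (≈255), and it stands about 25 mm in front of it. I'll insert along the tool axis.

Emit:
drive_tool(slide=[[0,0,0.03],[0,0,0.06],[0,0,0.09],[0,0,0.12],[0,0,0.15],[0,0,0.17],[0,0,0.17],[0,0,0.17]], rotation=[[0,0,0],[0,0,0],[0,0,0],[0,0,0],[0,0,0],[0,0,0],[0,0,0],[0,0,0]])

```text
clock: 11.4
eef_pos: [0.4983, 0.0074, 0.1455]
tool_rot: [-0.015, 0.907, 0.006, 0.422]
ft_force: [0.1, -0.7, -0.6]
grip_width: -0.0001
grasp_force: 0.0
```

```bash
python3 - <<'E'
from h import *
o=bot.get_obs(); p=np.array(o["eef_pos"]);M=R.from_quat(o["tool_rot"]).as_matrix()
print(o["joint_pos"],p,o["ft_force"],np.degrees(np.arcsin(-M[2,2])))
a,W=cam("side");b,V=cam("top")
cv2.imwrite("pics/c.png",np.vstack([cv2.resize(a["image"][170:240,270:360,::-1],(540,300),interpolation=2),cv2.resize(b["image"][210:310,170:350,::-1],(540,300),interpolation=2)]))
for d in((.0039,0,-.0033),(0,0,.015)): print(step(p,M,p+np.array(d),M))
E
```

```text
[ 2.03090809e-04 -5.39612802e-02 -1.06307226e+00 -3.08927567e-01
  2.39982206e-02 -2.11374549e-02] [0.49827446 0.00738396 0.14546943] [ 0.05638849 -0.66469673 -0.64800803] 40.103654915321506
(array([ 0.  , -0.  ,  0.02]), array([0., 0., 0.]))
(array([-0.046, -0.   , -0.039]), array([0., 0., 0.]))
```

View pics/c.png

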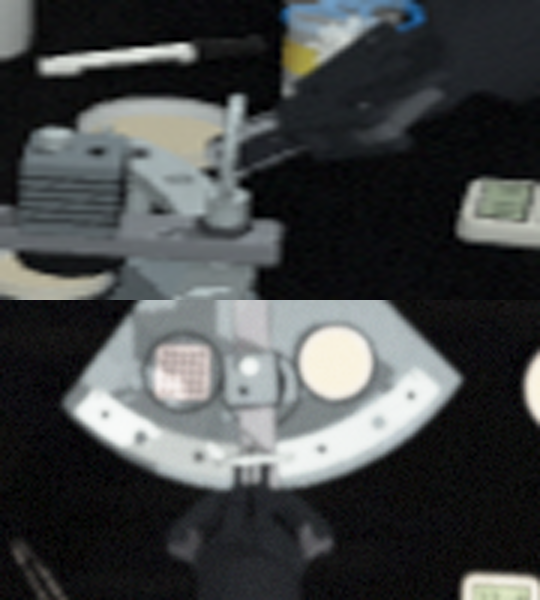

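The fingertip is through the ring: its tip shows beyond the ring at (212,150) in the side crop. I'll push in a little more, then lift.

Emit:
drive_tool(slide=[[0,0,0.025],[-0.009,0,0.017],[-0.018,0,0.01],[-0.026,0,0.003],[-0.034,0,-0.004],[-0.043,0,-0.011],[-0.043,0,-0.011],[-0.043,0,-0.011]], rotation=[[0,0,0],[0,0,0],[0,0,0],[0,0,0],[0,0,0],[0,0,0],[0,0,0],[0,0,0]])

```text
clock: 12.5
eef_pos: [0.5023, 0.0075, 0.1545]
tool_rot: [-0.015, 0.907, 0.006, 0.421]
ft_force: [-2.1, -0.8, -2.6]
grip_width: -0.0001
grasp_force: 1.6
```

```bash
python3 - <<'E'
from h import *
o=bot.get_obs(); p=np.array(o["eef_pos"]);M=R.from_quat(o["tool_rot"]).as_matrix()
print(p,o["ft_force"],np.degrees(np.arcsin(-M[2,2])))
for n in("side","top"):
    c,X=cam(n); q=X.reshape(-1,3); q=q[(np.abs(q[:,0]-.491)<.008)&(np.abs(q[:,1]-.007)<.012)&(q[:,2]>.165)&(q[:,2]<.22)]; print(n,len(q),np.percentile(q[:,2],[50,80,100]).round(4))
E
```

```text
[0.50232065 0.0075051  0.15454971] [-2.09999573 -0.82266269 -2.63304743] 40.214016367025586
side 34 [0.1817 0.1837 0.1857]
top 67 [0.1795 0.1834 0.1865]
```

Emit:
drive_tool(slide=[[-0.007,0,-0.006],[-0.014,0,-0.012],[-0.021,0,-0.018],[-0.028,0,-0.024],[-0.035,0,-0.03],[-0.042,0,-0.036],[-0.049,0,-0.042],[-0.049,0,-0.042]], rotation=[[0,0,0],[0,0,0],[0,0,0],[0,0,0],[0,0,0],[0,0,0],[0,0,0],[0,0,0]])

```text
clock: 13.6
eef_pos: [0.5026, 0.0076, 0.1713]
tool_rot: [-0.015, 0.907, 0.006, 0.421]
ft_force: [-4.1, -1.1, -6.5]
grip_width: -0.0001
grasp_force: 3.8
```

```bash
python3 - <<'E'
from h import *
o=bot.get_obs(); p=np.array(o["eef_pos"]);M=R.from_quat(o["tool_rot"]).as_matrix()
print(p,o["ft_force"],np.degrees(np.arcsin(-M[2,2])))
for n in("side","top"):
    c,X=cam(n); q=X.reshape(-1,3); q=q[(np.abs(q[:,0]-.491)<.008)&(np.abs(q[:,1]-.007)<.012)&(q[:,2]>.165)&(q[:,2]<.22)]; print(n,len(q),np.percentile(q[:,2],[50,80,100]).round(4))
# swing path: rotate TCP pose about pivot
P=np.array([.6905,.0145,0])
for a in np.arange(7.5,31,7.5):
    A=R.from_euler('z',a,degrees=True).as_matrix(); print(a,*step(p,M,P+A@(p-P),A@M), P+A@(p-P))
E
```

```text
[0.50260291 0.00756065 0.17132651] [-4.08579551 -1.12686192 -6.46627404] 40.1440645526966
side 37 [0.196  0.2003 0.2015]
top 72 [0.1962 0.1998 0.2064]
7.5 [-0.004 -0.098  0.005] [-0.2   -0.    -0.169] [ 0.50511616 -0.01690548  0.17132651]
15.0 [-0.017 -0.195  0.02 ] [-0.4   -0.    -0.338] [ 0.51080138 -0.04083424  0.17132651]
22.5 [-0.038 -0.288  0.045] [-0.6   -0.001 -0.506] [ 0.5195613  -0.06381623  0.17132651]
30.0 [-0.066 -0.376  0.079] [-0.801 -0.001 -0.675] [ 0.53124602 -0.0854582   0.17132651]
```

The pin is lifted about 16 mm with 6.5 N on the tool. Now I'll swing the first 15°.

Emit:
drive_tool(slide=[[-0.0003,-0.03,0.0004],[-0.001,-0.053,0.0014],[-0.003,-0.08,0.003],[-0.006,-0.11,0.006],[-0.01,-0.14,0.01],[-0.014,-0.17,0.015],[-0.017,-0.195,0.02],[-0.017,-0.195,0.02]], rotation=[[-0.06,0,-0.05],[-0.11,0,-0.09],[-0.165,0,-0.14],[-0.225,0,-0.19],[-0.287,0,-0.24],[-0.35,0,-0.295],[-0.4,0,-0.338],[-0.4,0,-0.338]])

```text
clock: 14.7
eef_pos: [0.5119, -0.043, 0.1717]
tool_rot: [-0.132, 0.897, 0.06, 0.417]
ft_force: [-4.6, -1.6, -5.7]
grip_width: -0.0001
grasp_force: 3.9
```

```bash
cat > r.py <<'E'
from h import *
o=bot.get_obs(); p=np.array(o["eef_pos"]);M=R.from_quat(o["tool_rot"]).as_matrix()
print(o["joint_pos"].round(3),p,o["ft_force"],np.degrees(np.arcsin(-M[2,2])),np.degrees(np.arctan2(M[1,2],M[0,2])))
P=np.array([.6905,.0145])
for n in("side","top"):
    c,X=cam(n); q=X.reshape(-1,3)
    d=q[:,:2]-P; r=np.hypot(*d.T); a=np.degrees(np.arctan2(-d[:,1],-d[:,0]))
    m=(r>.19)&(r<.21)&(q[:,2]>.19)&(q[:,2]<.215)&(np.abs(a)<45)
    b=(r>.06)&(r<.105)&(q[:,2]>.088)&(q[:,2]<.105)&(np.abs(a)<45)
    print(n,"ring n",m.sum(),"z",np.percentile(q[m,2],[50,100]).round(4),"ang",np.median(a[m]).round(2),"bar",b.sum(),((a[b].min()+a[b].max())/2).round(2),np.median(a[b]).round(2))
    if n=="top": cv2.imwrite("pics/last.png",cv2.resize(c["image"][160:290,180:350,::-1],(680,520)))
E
python3 r.py
```

```text
[-0.36  -0.042 -0.906 -0.051  0.479 -0.458] [ 0.51186637 -0.0430119   0.17174438] [-4.63559083 -1.57064354 -5.66730554] 40.13752281317721 16.48509851960909
side ring n 58 z [0.1976 0.2078] ang 15.6 bar 152 16.9 11.17
top ring n 97 z [0.1963 0.2062] ang 17.17 bar 217 14.29 15.79
```

```bash
python3 - <<'E'
from h import *
o=bot.get_obs(); p=np.array(o["eef_pos"]);M=R.from_quat(o["tool_rot"]).as_matrix()
P=np.array([.6905,.0145,0]); p0=np.array([.5026,.0076,.1713])
for a in (22,30):
    A=R.from_euler('z',a,degrees=True).as_matrix(); B=R.from_euler('z',a-15,degrees=True).as_matrix(); print(a,*step(p,M,P+A@(p0-P),B@M))
E
```

```text
22 [-0.002 -0.085  0.005] [-0.187 -0.001 -0.157]
30 [-0.015 -0.188  0.021] [-0.4   -0.001 -0.337]
```

Emit:
drive_tool(slide=[[0,-0.025,0.001],[0,-0.05,0.003],[-0.002,-0.085,0.005],[-0.005,-0.11,0.008],[-0.008,-0.14,0.012],[-0.012,-0.165,0.017],[-0.015,-0.188,0.021],[-0.015,-0.188,0.021]], rotation=[[-0.06,0,-0.05],[-0.11,0,-0.09],[-0.187,0,-0.157],[-0.24,0,-0.2],[-0.3,0,-0.25],[-0.355,0,-0.3],[-0.4,0,-0.337],[-0.4,0,-0.337]])

```text
clock: 15.8
eef_pos: [0.5325, -0.0863, 0.1716]
tool_rot: [-0.249, 0.872, 0.113, 0.406]
ft_force: [-4.2, -2.2, -6.8]
grip_width: 0.0002
grasp_force: 3.9
```

```bash
python3 r.py
```

```text
[-0.554  0.132 -0.659  0.289  0.75  -0.913] [ 0.53248316 -0.08634727  0.17157569] [-4.17586885 -2.24342541 -6.77981623] 40.185974616501525 31.41586442639435
side ring n 58 z [0.1975 0.21  ] ang 31.28 bar 140 30.3 25.96
top ring n 99 z [0.1965 0.2064] ang 31.53 bar 217 29.84 30.28
```

View pics/last.png

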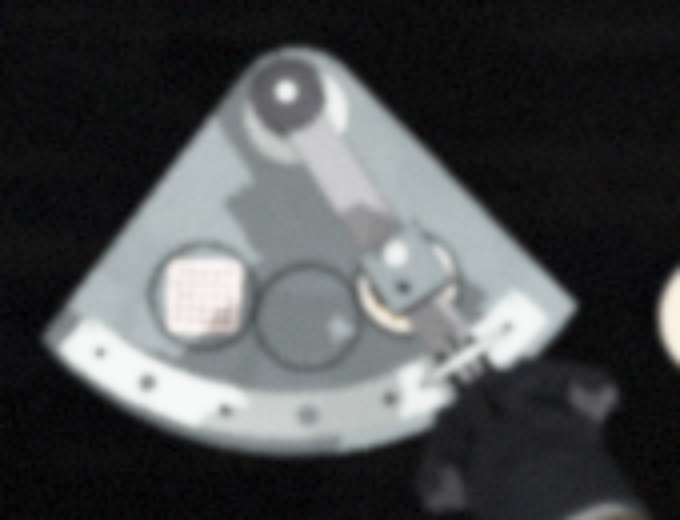

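The arm is now over the right station. I'll compare its angle with the start cloud to get the exact swing.

```bash
python3 - <<'E'
from h import *
P=np.array([.6905,.0145])
def f(X,t):
    q=X.reshape(-1,3); d=q[:,:2]-P; r=np.hypot(*d.T); a=np.degrees(np.arctan2(-d[:,1],-d[:,0]))
    m=(r>.06)&(r<.1)&(q[:,2]>.088)&(q[:,2]<.105)&(abs(a-t)<25)
    c=(q[:,2]>.14)&(q[:,2]<.152)&(r>.11)&(r<.16)&(abs(a-t)<12)
    k=(r>.18)&(r<.22)&(q[:,2]>t*0+.16)&(q[:,2]<.215)&(abs(a-t)<12)
    # bar centre line: mean of perpendicular offset
    return [ (np.degrees(np.arctan2(-v[1],-v[0]))).round(2) for v in (d[m].mean(0),d[c].mean(0),(d[k].min(0)+d[k].max(0))/2)], [m.sum(),c.sum(),k.sum()]
for n in("top","side"):
    print(n,f(np.load(n+"0.npy"),2)); print(n,f(cam(n)[1],31))
E
```

```text
top ([np.float64(0.55), np.float64(1.76), np.float64(2.25)], [np.int64(195), np.int64(271), np.int64(65)])
top ([np.float64(29.98), np.float64(31.21), np.float64(31.85)], [np.int64(192), np.int64(266), np.int64(229)])
side ([np.float64(-2.82), np.float64(-1.17), np.float64(-0.78)], [np.int64(141), np.int64(157), np.int64(40)])
side ([np.float64(27.64), np.float64(28.66), np.float64(31.34)], [np.int64(126), np.int64(139), np.int64(233)])
```

Emit:
drive_tool(slide=[[0,-0.004,0],[0,-0.007,0],[0,-0.007,0],[0.015,-0.007,0.013],[0.03,-0.007,0.026],[0.045,-0.007,0.039],[0.064,-0.007,0.054],[0.064,-0.007,0.054]], rotation=[[-0.007,0,-0.006],[-0.013,0,-0.011],[-0.013,0,-0.011],[-0.013,0,-0.011],[-0.013,0,-0.011],[-0.013,0,-0.011],[-0.013,0,-0.011],[-0.013,0,-0.011]])

```text
clock: 17.0
eef_pos: [0.5333, -0.0855, 0.1518]
tool_rot: [-0.254, 0.87, 0.117, 0.407]
ft_force: [0.3, 0.7, 1.0]
grip_width: 0.0003
grasp_force: 0.0
```

```bash
cat > k.py <<'E'
from h import *
P=np.array([.6905,.0145])
o=bot.get_obs(); print(o["clock"],o["eef_pos"],o["ft_force"])
for n in("top","side"):
  for l,X,t in(("start",np.load(n+"0.npy"),2),("now",cam(n)[1],31.5)):
    q=X.reshape(-1,3); d=q[:,:2]-P; r=np.hypot(*d.T); a=np.degrees(np.arctan2(-d[:,1],-d[:,0]))
    c=(q[:,2]>.14)&(q[:,2]<.152)&(r>.11)&(r<.16)&(abs(a-t)<12); v=d[c].mean(0)
    m=(r>.19)&(r<.21)&(q[:,2]>.16)&(abs(a-t)<4)
    print(n,l,"cam ang",np.degrees(np.arctan2(-v[1],-v[0])).round(2),"ring z",m.sum(),np.percentile(q[m,2],[50,80,95]).round(4))
E
python3 k.py
```

```text
17.0 [ 0.53333573 -0.08548215  0.15182116] [0.3265301 0.6836288 0.9782737]
top start cam ang 1.76 ring z 33 [0.1825 0.1862 0.1872]
top now cam ang 31.52 ring z 97 [0.1784 0.1821 0.1852]
side start cam ang -1.17 ring z 17 [0.1825 0.1842 0.1848]
side now cam ang 29.18 ring z 76 [0.1757 0.1829 0.1857]
```

The pin has dropped home: ring height is back at the start value, swing is about 30° and the force is zero. I'll back straight out along the tool axis.

Emit:
drive_tool(slide=[[0.006,0,0.005],[0.006,0,-0.03],[0.006,0,-0.07],[0.006,0,-0.11],[0.006,0,-0.15],[0.006,0,-0.22],[0.006,0,-0.3],[0.006,0,-0.4]], rotation=[[0,0,0],[0,0,0],[0,0,0],[0,0,0],[0,0,0],[0,0,0],[0,0,0],[0,0,0]])

```text
clock: 18.1
eef_pos: [0.4656, -0.1272, 0.2146]
tool_rot: [-0.253, 0.871, 0.117, 0.405]
ft_force: [-0.6, -0.0, 0.3]
grip_width: 0.0004
grasp_force: 0.0
```

```bash
python3 k.py; python3 - <<'E'
from h import *
a,_=cam("side");b,_=cam("top")
cv2.imwrite("pics/d.png",np.vstack([cv2.resize(a["image"][170:300,200:380,::-1],(540,300)),cv2.resize(b["image"][170:300,180:380,::-1],(540,300))]))
E
```

```text
18.1 [ 0.46564124 -0.1271958   0.21458446] [-0.63892245 -0.00690817  0.31939247]
top start cam ang 1.76 ring z 33 [0.1825 0.1862 0.1872]
top now cam ang 31.53 ring z 32 [0.1825 0.1849 0.1865]
side start cam ang -1.17 ring z 17 [0.1825 0.1842 0.1848]
side now cam ang 28.91 ring z 17 [0.182  0.1833 0.1847]
```

View pics/d.png

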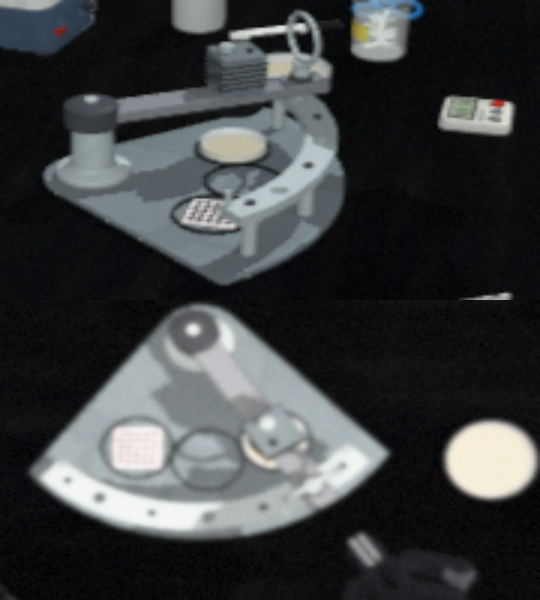

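The top crop shows the camera over the dish at (275,445), and the gripper is clear of the ring. The ring is at its starting height, so the pin is home.

```bash
python3 -c "
from workcell import bot
print(bot.job_done())"
```

```text
the job is handed in; nothing more can be done
None
```

I swung the camera arm about 30° by the ring to the dish's station (the right hole), let the pin drop home and backed the gripper clear; the job was handed in at about 18 s of the 40 s, but no verdict came back.

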